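Hang the loaded slide carrier on the keeper peg

ROBOT

A 6-joint arm with a two-finger parallel gripper is mounted at the origin on a cart in front of the work surface, level with it; the furniture and walls round the work are solid. World frame = base frame: x ahead of the robot, y to its left, z up, the work surface at z = 0. Lengths are in m, angles in rad, forces in N, time in s.
With the tool pointing down it reaches from about 0.3 to 0.875 m from the base axis. Payload 6.4 kg.
Tool frame: the origin (TCP) lies on the centre line of the jaws, within the pads' length; the fingertips stand 22 mm ahead of it and the grasp point (between the pads) lies 3 mm ahead of it; z points along the fingers, y is the line along which they close (so a half turn about z gives the same grasp; the last joint's range is limited). The gripper opens to 85 mm and grips with 20 to 120 N. Pads are 22 mm wide; open, the fingers measure 114 mm over their backs; the gripper's body (76 mm by 85 mm) begins 54 mm behind the grasp point. The pads swing forward as they close: fully open they stand 13 mm farther back than shut.
Start: joints at [1.105, 0.181, 1.607, -0, 1.354, -0.206], TCP at [0.148, 0.556, 0.253] pointing down, gripper open.
Joint ranges: [-2.99, 2.99], [-0.89, 2.07], [0.3, 2.58], [-1.14, 4.28], [0, 2.63], [-3.12, 3.12]. Speed limits (rad/s): [2.57, 2.57, 3.01, 3.14, 3.14, 3.14].

INTERFACE

Orientations are given as a unit quaternion [w, x, y, z].
In Python, from bench import ctrl gives the robot as it stands. The module is installed in compiled form; this text tells all that it offers.
- The arm moves only by the tool servo_tool, never from a script. Its argument "commands" is a list of rows, each a list of 3 entries, a list of its own where there are three numbers: the shift along the tool's x, y, z in mm, then the turn about the tool's z in rad, then the finger opening in mm, from 0 to 85.4. In form: [[[dx, dy, dz], turn, jaw], ...]. A call has 1 to 20 rows; each row shifts and turns the commanded pose from where the row before left it, along the tool's axes as they then stand; what a row does not reach is not made up. A row lasts 1/8 s, in which the tool goes at most 62.5 mm and 10.7 degrees, less where a joint would pass 70% of its speed; a pose out of reach is approached as far as the arm can. A call with a gripper value outside its range is refused whole. The fingers move at their own pace and stop on an object; the grip force is fixed at half the most. Time passes only in rows, so rows that do not move let the fingers close. It gives the time, the measured TCP pose, the force, the opening and the grip force at its end, in the units of the state.
- ctrl.get_obs(): the state, without advancing time (a new reading comes with each control period).
- ctrl.camera(name): name is "scene" or "top" or "wrist"; returns a dict with "color" (480x640x3 uint8, red, green, blue), "z_map" (480x640 float32, m along the optical axis (not along the pixel's ray), 0 where there is no reading), "fx", "fy", "cx", "cy" (pixels), "R" (3x3) and "t" (3): a world point X has camera coordinates R X + t. Camera axes: x right, y down, z forward; pixel columns grow to the right and rows downward; lengths in m; the calibration is good to about 2 mm. A picture is of the moment at which its call begins.
- ctrl.hand_in(): hands the job in; it is judged then, once.
The state is a dict: "time_s": time; "q": joint angles; "dq": joint speeds; "joint_efforts": joint torques, N m; "eef_pos": TCP position; "eef_rot": TCP orientation; "wrist_force": force on the tool from outside, world axes, zero at the start; "torque": the same for the moment, N m; "opening": opening from 0.0 (shut) to 1.0 (fully open); "grasp_force": force on a finger pad.
Only numpy, scipy, OpenCV 4.12 (cv2) and the standard library are available. Lean on these libraries where they do the work, as an engineer would, in place of code of your own. Each camera call takes 0.05 s, during which the arm holds its last target. There are 200 camera calls.

TASK

Hang the slide carrier that holds the glass slides on the drip stand's peg to drain: take it by its handle, push the handle's eye along the peg so that it lifts the gravity flap, and let the flap fall shut behind it. The carrier must hang still and free on the peg behind the closed flap; leave the empty carrier where it stands.

Things in the scene. Friction and masses are not known exactly. Their poses are not given: they have to be found in the camera images.
- slide_carrier: Carrier WITH slides: metal tray 54x86x34 mm (x,y,z), ten white-ended slides in it, tops 46 mm up. Stirrup handle in its y-z plane: uprights 10 mm wide (x), 50 mm over their outer faces (y); crossbar 10 mm (x) by 8 high, underside 112 mm, top 120 mm over the tray's underside; eye 34 mm wide. Grip the uprights along y from above, 98 mm up. Origin: centre of underside, z up. 0.13-0.25 kg.
- empty_carrier: The same tray and handle without slides; not to be moved. Origin: centre of the underside, z up.
- keeper_stand: Fixed drip stand. Origin on the worktop, z up. Base x -55..95, y +-55, 11 mm high. Level round peg, 12 mm thick, at y = 0 points along -x (roughly to the robot): free end x = -40, top z = 156 mm, root at a post (front face x = 72, 30 mm wide, 189 high). The handle bar hangs on the peg with its middle between x = -4 and 38, best 14 mm; a hung carrier's underside is 44 mm up.
- keeper_flap (a joint): Angle (rad) of the flap, a 10 mm wide bent strip over the peg: 0 shut, + lifted, to 1.2; 50 g, no spring, falls shut. In the stand frame, shut (mm): hinge x 60, z 180; level arm to x -20, underside z 178; down to a nose at x -14, z 158; ramp from there out and up to x -58, z 186. A bar moved along +x, underside z 158 to 172, lifts it by the ramp; with its middle past x = 0 the flap can drop.

How it is judged:
By the outcome, as a careful person would: the job done as asked, in the order asked, and still so for the second after the job is handed in, with the robot touching nothing.
It also fails if it takes over 38 s, if anything falls off the work surface, if the arm or the gripper's body presses on something with over 40 N, if the wrist force passes 120 N, or if a joint passes its speed limit or range.

## Working session

There is one attempt and no reset: what is moved stays moved. The work goes in short steps, Python scripts to look and compute and a tool call to move; the robot and the scene stay as the last step left them, time stands still between calls to the robot, and variables do not carry over. Pictures are saved under pics/ and viewed, at most 10 in all, crops included, and the job is handed in when it is done.

Besides the shell and the picture viewer there is one more tool, called after ">>>" in YAML: its name, and indented under it one key for each argument. servo_tool: Moves the arm, as the interface text tells. Its arguments: {"type":"object","properties":{"commands":{"type":"array"}},"required":["commands"]}

```bash
mkdir -p pics; cat > h.py <<'E'
import numpy as np,cv2
from bench import ctrl
def grab(n):
    c=ctrl.camera(n); np.savez(f'{n}.npz',**c); return c
def pts(c):
    z=c['z_map']; v,u=np.indices(z.shape)
    P=np.stack([(u-c['cx'])/c['fx']*z,(v-c['cy'])/c['fy']*z,z],-1)
    W=(P-np.asarray(c['t']).ravel())@np.asarray(c['R'])
    W[z<=0]=np.nan; return W
def ray(c,u,v,h):
    R=np.asarray(c['R']);o=-R.T@np.asarray(c['t']).ravel();d=R.T@np.array([(u-c['cx'])/c['fx'],(v-c['cy'])/c['fy'],1])
    return o+d*(h-o[2])/d[2]
E
python3 - <<'E'
from h import *
for n in ['scene','top']:
    c=grab(n); cv2.imwrite(f'pics/{n}0.png',c['color'][...,::-1])
    print(n,c['fx'],-np.asarray(c['R']).T@np.asarray(c['t']).ravel(),np.asarray(c['R'])[2])
o=ctrl.get_obs();print(o)
E
```

```text
scene 512.4009072680285 [ 0.0385693  -0.63348221  0.72195611] [ 0.52818669  0.62828413 -0.57120738]
top 448.9394059651293 [0.49449217 0.00816096 1.06761378] [ 0.08919925 -0.01983871 -0.99581621]
{'time_s': 0.1, 'q': array([ 1.10470848e+00,  1.81469954e-01,  1.60787638e+00,  4.83786943e-05,
        1.35378256e+00, -2.06284088e-01]), 'dq': array([-0.00158099, -0.00284156, -0.00145422,  0.00036099,  0.00030293,
        0.00040312]), 'joint_efforts': array([ 6.04331453e-04, -4.45879626e+01, -3.52241600e+01, -3.91075591e-04,
        4.20192664e-03,  2.27016805e-06]), 'eef_pos': array([0.147471  , 0.5553129 , 0.25248769]), 'eef_rot': array([-2.75690918e-04,  1.29541993e-01,  9.91573639e-01, -7.17331317e-04]), 'wrist_force': array([ 1.11950252, -0.11474637,  0.49214866]), 'torque': array([ 0.0424755 , -0.00721836,  0.00405163]), 'grasp_force': 0.0, 'opening': 1.0006932067538872}
```

View pics/scene0.png

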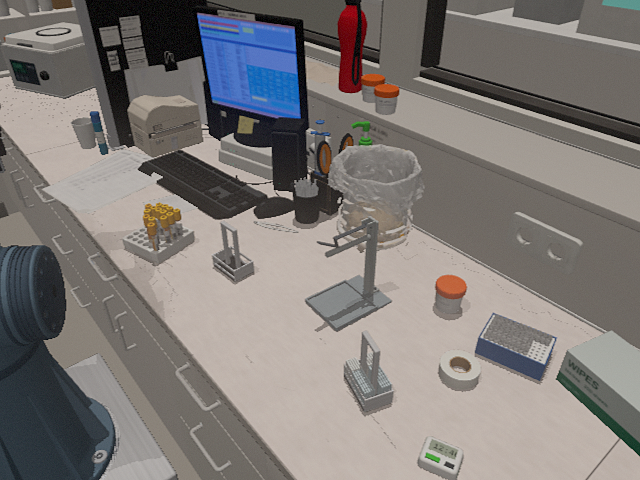

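View pics/top0.png

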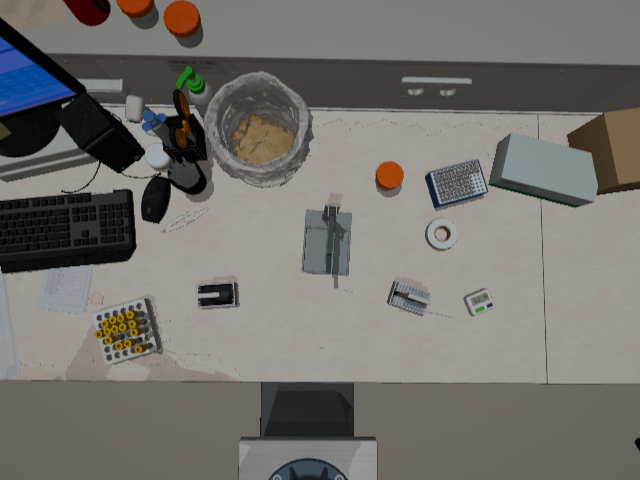

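The top view shows the full carrier with white slides at about (410,297), the empty one at (217,294), and the stand at (330,240) with its peg pointing down the image towards the robot. Next I'll measure from both views' depth maps.

```bash
python3 - <<'E'
from h import *
C={n:dict(np.load(n+'.npz')) for n in ['top','scene']}
W={n:pts(C[n]) for n in C}
# rough centres
for nm,(u,v) in dict(full=(410,297),empty=(217,294),base=(315,260)).items(): print(nm,ray(C['top'],u,v,0.03))
for nm,(u,v) in dict(full=(410,297),empty=(217,294)).items():
    c0=ray(C['top'],u,v,0.03)
    for n in W:
        P=W[n].reshape(-1,3); P=P[np.hypot(*(P[:,:2]-c0[:2]).T)<0.085]
        print(nm,n,'table z',np.nanmedian(P[P[:,2]<0.01,2]),'max',P[:,2].max())
        for lo,hi in ((.008,.06),(.025,.06),(.055,.125),(.105,.135)):
            Q=P[(P[:,2]>lo)&(P[:,2]<hi)]
            if len(Q)<5: continue
            r=cv2.minAreaRect((Q[:,:2]*1000).astype(np.float32)); print(lo,hi,len(Q),np.round(r[0],1),np.round(r[1],1),round(r[2],1),'mean',np.round(Q.mean(0)*1000,1))
c0=ray(C['top'],330,240,0.03)
for n in W:
    P=W[n].reshape(-1,3); P=P[np.hypot(*(P[:,:2]-c0[:2]).T)<0.13]
    for lo,hi in ((.006,.018),(.13,.16),(.16,.177),(.177,.2)):
        Q=P[(P[:,2]>lo)&(P[:,2]<hi)]
        if len(Q)<5: continue
        r=cv2.minAreaRect((Q[:,:2]*1000).astype(np.float32)); print('stand',n,lo,hi,len(Q),np.round(r[0],1),np.round(r[1],1),round(r[2],1),'mean',np.round(Q.mean(0)*1000,1))
a=C['top']['color'][195:325,290:440]; cv2.imwrite('pics/c1.png',cv2.resize(a,None,fx=4,fy=4,interpolation=cv2.INTER_CUBIC)[...,::-1])
E
```

```text
full [ 0.47875762 -0.23191863  0.03      ]
empty [0.48145985 0.21199577 0.03      ]
base [ 0.56192705 -0.0116926   0.03      ]
full top table z -5.974608329346444e-05 max 0.12384477659846366
0.008 0.06 714 [ 486.9 -233.6] [86.9 75.8] 71.9 mean [ 477.3 -225.3   36.3]
0.025 0.06 607 [ 476.6 -230.4] [86.5 53.9] 71.8 mean [ 477.6 -226.3   39.7]
0.055 0.125 152 [ 476.  -230.4] [50.8  9.8] 71.7 mean [ 477.  -226.5  110.3]
0.105 0.135 118 [ 476.  -230.7] [50.2  9.5] 72.3 mean [ 476.3 -229.3  118.9]
full scene table z -0.001242809555695821 max 0.12141397802477279
0.008 0.06 1663 [ 478.2 -229.9] [87.7 55. ] 71.9 mean [ 469.4 -237.9   33.5]
0.025 0.06 1258 [ 478.1 -230.1] [87.2 54.7] 72.2 mean [ 471.4 -235.6   39.2]
0.055 0.125 486 [ 477.9 -229.6] [53.7 11.1] 72.0 mean [ 476.1 -232.3   95.6]
0.105 0.135 209 [ 478.1 -229.7] [53.7 10.4] 72.3 mean [ 476.1 -232.5  116.1]
empty top table z 0.00012605393500304712 max 0.12339334015556755
0.008 0.06 300 [479.5 215.1] [54.  86.8] 4.3 mean [479.1 213.5  25.6]
0.025 0.06 196 [479.5 215. ] [54.  86.6] 4.1 mean [479.7 212.   32.2]
0.055 0.125 135 [479.6 21
[... 431 characters left out ...]
51.8] 8.6 mean [480.5 212.3 115.4]
stand top 0.006 0.018 1267 [612.9 -26.5] [166.  164.1] 84.8 mean [600.7 -37.7   8.2]
stand top 0.13 0.16 75 [603.9 -36.4] [ 29.7 112.4] 84.3 mean [619.7 -36.2 152. ]
stand top 0.16 0.177 77 [599.2 -33.6] [ 28.1 122.1] 81.9 mean [587.6 -37.2 170.7]
stand top 0.177 0.2 348 [595.3 -42.8] [137.1  27.8] 1.3 mean [611.  -39.  183.1]
stand scene 0.006 0.018 725 [606.7 -36.8] [113.1 150.2] 86.6 mean [598.5 -40.1   8.2]
stand scene 0.13 0.16 399 [606.2 -42.6] [118.2  28.7] 0.2 mean [614.9 -41.7 150.1]
stand scene 0.16 0.177 117 [606.2 -36.1] [ 24.3 120.9] 81.1 mean [612.5 -43.7 169.3]
stand scene 0.177 0.2 306 [597.9 -42.3] [137.4  28.3] 0.2 mean [621.3 -39.5 181.8]
```

View pics/c1.png

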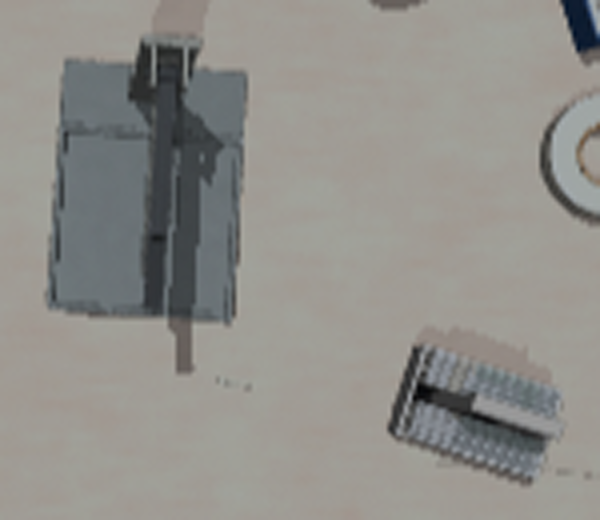

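The crop shows the stand yawed slightly clockwise: its base edge runs (50,305)→(65,60). The full carrier's bar runs (420,390)→(560,430). Both views agree on the carrier: bar centre about (477,-230) mm, y axis at 72°, top 120 mm. I'll move above it now.

>>> servo_tool:
  commands:
    - [[-32.5,-42.1,0],0,85]
    - [[-32.5,-42.1,0],0,85]
    - [[-32.5,-42.1,0],0,85]
    - [[-32.5,-42.1,0],0,85]
    - [[-32.5,-42.1,0],0,85]
    - [[-32.5,-42.1,0],0,85]
    - [[-32.5,-42.1,0],0,85]
    - [[-32.5,-42.1,0],0,85]
    - [[-32.5,-42.1,0],0,85]
    - [[-32.5,-42.1,0],0,85]
    - [[-32.5,-42.1,0],0,85]
    - [[-32.5,-42.1,0],0,85]
    - [[-32.5,-42.1,0],0,85]
    - [[-32.5,-42.1,0],0,85]
    - [[-32.5,-42.1,0],0,85]
    - [[-32.5,-42.1,0],0,85]
    - [[0,0,0],0.054,85]
    - [[0,0,0],0,85]

```text
time_s: 2.35
eef_pos: [0.4769, -0.2291, 0.2525]
eef_rot: [-0.001, 0.156, 0.988, 0.0]
wrist_force: [0.1, 0.4, 0.2]
opening: 0.996
grasp_force: 0.0
```

```bash
cat >> h.py <<'E'
from scipy.spatial.transform import Rotation as Ro
def tool():
    o=ctrl.get_obs(); w,x,y,z=o['eef_rot']; M=Ro.from_quat([x,y,z,w]).as_matrix()
    print('t %.2f'%o['time_s'],'tcp',np.round(o['eef_pos']*1000,1),'yaw y',np.degrees(np.arctan2(M[1,1],M[0,1])).round(2),'z',M[:,2].round(4),'F',o['wrist_force'].round(1),'op',round(o['opening']*85.4,1),'g',o['grasp_force'])
    return o['eef_pos']*1000,M
E
python3 - <<'E'
from h import *
tool()
c=grab('wrist'); cv2.imwrite('pics/w1.png',c['color'][...,::-1])
P=pts(c).reshape(-1,3); P=P[np.hypot(P[:,0]-.477,P[:,1]+.23)<.07]
for lo,hi in ((.025,.06),(.105,.13)):
    Q=P[(P[:,2]>lo)&(P[:,2]<hi)]
    if len(Q)<5: print(len(Q)); continue
    r=cv2.minAreaRect((Q[:,:2]*1000).astype(np.float32)); print(len(Q),np.round(r[0],1),np.round(r[1],1),round(r[2],1),np.percentile(Q[:,2],[2,50,98]))
# peg & flap lines
C={n:dict(np.load(n+'.npz')) for n in ['top','scene']}
for n in C:
    P=pts(C[n]).reshape(-1,3)*1000
    a=np.radians(-3.4); o=np.array([586.7,-35.6]); X=np.array([np.cos(a),np.sin(a)]);Y=np.array([-X[1],X[0]])
    s=(P[:,:2]-o)@X; t=(P[:,:2]-o)@Y
    for x in range(-70,100,10):
        m=(abs(s-x)<5)&(abs(t)<25)&(P[:,2]>130)
        if m.sum()>3: print(n,x,m.sum(),[ (lo,np.round(np.percentile(t[m&(P[:,2]>lo)&(P[:,2]<hi)],[0,50,100]),1),round(float(np.median(P[m&(P[:,2]>lo)&(P[:,2]<hi),2])))) for lo,hi in((130,159),(163,220)) if (m&(P[:,2]>lo)&(P[:,2]<hi)).sum()>2])
E
```

```text
t 2.35 tcp [ 476.9 -229.1  252.5] yaw y 71.99 z [-0.0014  0.0012 -1.    ] F [0.1 0.4 0.2] op 85.0 g 0.0
3771 [ 478.3 -228.8] [86.1 53.7] 72.3 [0.02816188 0.04252999 0.04748693]
1096 [ 478.3 -229. ] [49.3 10. ] 71.8 [0.10846564 0.11935626 0.12097766]
top -60 11 [(163, array([-6.4, -2.2,  1.7]), 187)]
top -50 24 [(163, array([-6.2, -2. ,  2.3]), 182)]
top -40 27 [(163, array([-5.7, -1.7,  2.5]), 176)]
top -30 28 [(130, array([-8.1,  3.7,  3.8]), 150), (163, array([-5.5, -1.2,  2.9]), 171)]
top -20 30 [(130, array([-7.9,  2.6,  2.9]), 152), (163, array([-7.1, -2.1,  2.2]), 180)]
top -10 31 [(130, array([3.1, 3.3, 3.6]), 152), (163, array([-7. , -1.5,  2.8]), 181)]
top 0 31 [(130, array([1.9, 2.2, 3.8]), 153), (163, array([-7. , -2.7,  1.6]), 182)]
top 10 30 [(130, array([2.4, 2.8, 2.9]), 153), (163, array([-6.3, -2. ,  2.2]), 181)]
top 20 30 [(130, array([3.1, 3.2, 3.5]), 152), (163, array([-7. , -1.4,  2.9]), 182)]
top 30 31 [(130, array([1.9, 2.8, 3.8]), 151), (163, array([-6.9, -2.6,  1.6]), 181)]
top 40 30 [(130, array([2.3, 2.6, 2.9]), 153), (163, array([-6.3, -2. ,  2.2]), 181)]
t
[... 898 characters left out ...]
152), (163, array([-6.6, -1.3,  5.1]), 180)]
scene 20 45 [(130, array([-7.1, -4. ,  3.2]), 153), (163, array([-6. , -2.8,  4.7]), 180)]
scene 30 42 [(130, array([-8.4, -3.6,  2. ]), 152), (163, array([-4.8, -2.3,  3.7]), 180)]
scene 40 43 [(130, array([-7.9, -4.4,  3.6]), 153), (163, array([-6.3, -0.4,  4.7]), 180)]
scene 50 55 [(130, array([-7.3, -3.2,  2.7]), 152), (163, array([-10.7,  -3.2,   8. ]), 180)]
scene 60 88 [(130, array([-7. , -4.1,  1.8]), 152), (163, array([-13.2,  -7.7,  10.2]), 181)]
scene 70 178 [(130, array([-16. ,  -6.4,  12. ]), 149), (163, array([-16.4,  -9. ,  11.6]), 181)]
scene 80 69 [(130, array([-16.7, -14. ,   6.3]), 143), (163, array([-17.1, -10.1,  12.3]), 184)]
```

View pics/w1.png

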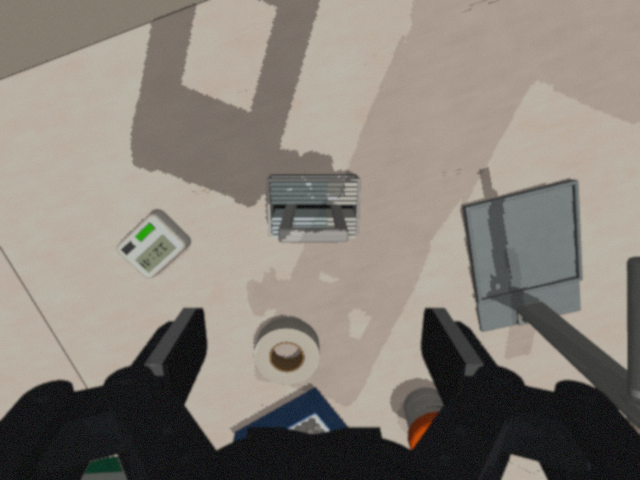

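The wrist view puts the carrier's bar at about (315,235), centred and square between the fingers. All three views give (478,-229) mm, so I'll descend and grip.

>>> servo_tool:
  commands:
    - [[-1,0,40],0,85]
    - [[0,0,40],0,85]
    - [[0,0,35],0,85]
    - [[0,0,20],0,85]
    - [[0,0,16],0,85]
    - [[0,0,0],0,85]
    - [[0,0,0],0,45]
    - [[0,0,0],0,45]
    - [[0,0,0],0,45]
    - [[0,0,0],0,45]
    - [[0,0,0],0,45]
    - [[0,0,0],0,45]

```text
time_s: 3.9
eef_pos: [0.479, -0.23, 0.1036]
eef_rot: [0.001, 0.156, 0.988, -0.001]
wrist_force: [-0.4, -1.0, 6.0]
opening: 0.578
grasp_force: 62.7
```

>>> servo_tool:
  commands:
    - [[0,0,-10],0,40]
    - [[0,0,-20],0,40]
    - [[0,0,-22],0,40]
    - [[0,0,0],0,40]
    - [[0,0,0],0,40]

```text
time_s: 4.53
eef_pos: [0.4777, -0.2288, 0.1536]
eef_rot: [-0.0, 0.156, 0.988, 0.0]
wrist_force: [0.6, -0.5, -1.3]
opening: 0.577
grasp_force: 62.3
```

```bash
cat >> h.py <<'E'
def bar():
    p,M=tool(); f=p+3*M[:,2]
    for n in ('scene','top'):
        c=grab(n); P=pts(c).reshape(-1,3)*1000
        m=np.hypot(P[:,0]-f[0],P[:,1]-f[1])<60
        for a,b,nm in ((12,26,'bar'),(-75,-45,'tray')):
            Q=P[m&(P[:,2]>f[2]+a)&(P[:,2]<f[2]+b)] if nm=='bar' else P[m&(P[:,2]>f[2]-85)&(P[:,2]<f[2]-45)]
            if len(Q)<8: print(n,nm,len(Q)); continue
            r=cv2.minAreaRect(Q[:,:2].astype(np.float32)); print(n,nm,len(Q),np.round(r[0],1),np.round(r[1],1),round(r[2],1),'z',np.percentile(Q[:,2],[2,50,98]).round(1))
E
python3 -c "
from h import *
bar()"
```

```text
t 4.53 tcp [ 477.7 -228.8  153.6] yaw y 72.02 z [-8.e-04  7.e-04 -1.e+00] F [ 0.6 -0.5 -1.3] op 49.3 g 62.34423615038395
scene bar 166 [ 473.6 -229.2] [70.6 17.6] 72.5 z [163.1 168.5 176.1]
scene tray 1518 [ 476.5 -228.3] [87.4 54.8] 73.3 z [ 66.5  89.2 101.1]
top bar 0
top tray 273 [ 480. -213.] [53.5 53.6] 72.1 z [66.6 85.4 98.5]
```

>>> servo_tool:
  commands:
    - [[5.2,19,0],0,40]
    - [[10.4,38,0],0,40]
    - [[10.4,38,0],0,40]
    - [[10.4,38,0],0,40]
    - [[10.4,38,0],0,40]
    - [[5.2,19,0],0,40]
    - [[0,0,0],-0.085,40]
    - [[0,0,0],-0.085,40]
    - [[0,0,0],-0.085,40]
    - [[0,0,0],0,40]
    - [[0,0,0],0,40]

```text
time_s: 6.0
eef_pos: [0.487, -0.0318, 0.154]
eef_rot: [-0.0, 0.03, 1.0, 0.0]
wrist_force: [-0.1, 0.8, -1.3]
opening: 0.58
grasp_force: 62.6
```

```bash
python3 - <<'E'
from h import *
p,M=tool()
o=np.array([586.6,-37.6]);X=np.array([.99824,-.0593]);Y=np.array([.0593,.99824])
print('stand xy',(p[:2]-o)@X,(p[:2]-o)@Y)
for n in ('scene','top'):
    c=grab(n);P=pts(c).reshape(-1,3)*1000
    s=(P[:,:2]-o)@X;t=(P[:,:2]-o)@Y
    for nm,m in dict(tray=(s<-57)&(s>-140)&(abs(t)<50)&(P[:,2]>45)&(P[:,2]<99),baru=(s<-57)&(s>-140)&(abs(t)<30)&(P[:,2]>158)&(P[:,2]<176)).items():
        print(n,nm,m.sum(),[np.percentile(k[m],[2,50,98]).round(1) for k in (s,t,P[:,2])])
    if n=='scene': cv2.imwrite('pics/s2.png',cv2.resize(c['color'][190:350,230:420],None,fx=4,fy=3.75,interpolation=2)[...,::-1])
E
```

```text
t 6.00 tcp [487.  -31.8 154. ] yaw y 86.56 z [-6.e-04  3.e-04 -1.e+00] F [-0.1  0.8 -1.3] op 49.5 g 62.62862674891949
stand xy -99.77137817340883 -0.15317401941412
scene tray 1394 [array([-127.1, -112.1,  -75.5]), array([-43.6, -19.2,  38.2]), array([53.2, 83.2, 96.3])]
scene baru 171 [array([-110.9, -103.7,  -90.5]), array([-29.6,  16.8,  28.6]), array([158.6, 168.4, 175.1])]
top tray 10 [array([-91.7, -84.4, -77. ]), array([35.1, 37.1, 40.3]), array([57.1, 88. , 96.6])]Traceback (most recent call last):
  File "<stdin>", line 9, in <module>
    return _quantile_unchecked(
        a, q, axis, out, overwrite_input, method, keepdims, weights)
    return _ureduce(a,
                    func=_quantile_ureduce_func,
    ...<5 lines>...
                    overwrite_input=overwrite_input,
                    method=method)
    r = func(a, **kwargs)
    result = _quantile(arr,
                       quantiles=q,
    ...<2 lines>...
                       out=out,
                       weights=wgt)
    slices_having_nans = np.isnan(arr[-1, ...])
                                  ~~~^^^^^^^^^
IndexError: index -1 is out of bounds for axis 0 with size 0
```

View pics/s2.png

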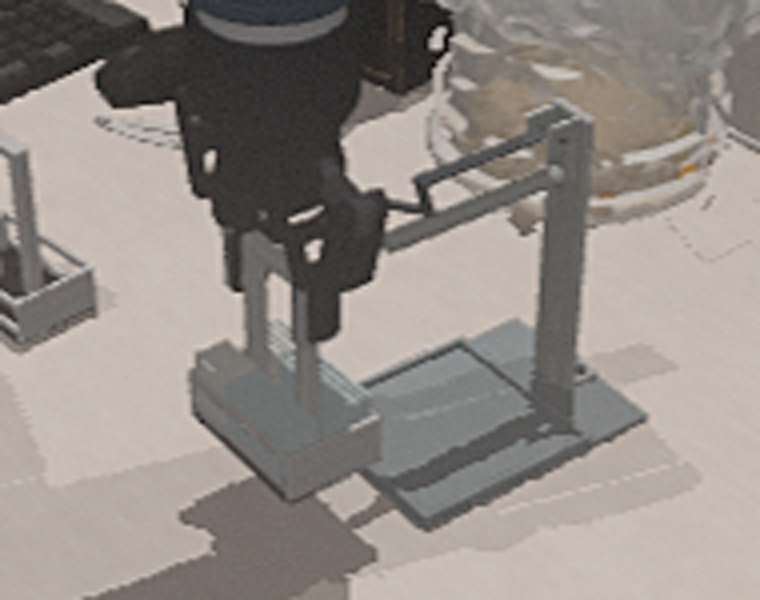

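The scene crop shows the carrier upright in the fingers, with the eye (at about (270,300)) facing the peg tip at (385,245). Slide tops are at 96 mm, so the bar's underside is about 162 mm. I'll push along the peg.

>>> servo_tool:
  commands:
    - [[-15,0,0],0,40]
    - [[-20,0,0],0,40]
    - [[-10,0,0],0,40]
    - [[-8,0,0],0,40]
    - [[-8,0,0],0,40]

```text
time_s: 6.72
eef_pos: [0.5485, -0.0359, 0.154]
eef_rot: [-0.0, 0.029, 1.0, 0.0]
wrist_force: [-0.7, -1.0, -2.4]
opening: 0.579
grasp_force: 62.7
```

```bash
python3 - <<'E'
from h import *
p,M=tool()
c=grab('scene'); cv2.imwrite('pics/s3.png',cv2.resize(c['color'][190:350,230:420],None,fx=4,fy=3.75,interpolation=2)[...,::-1])
E
```

```text
t 6.72 tcp [548.5 -35.9 154. ] yaw y 86.63 z [-6.e-04  1.e-04 -1.e+00] F [-0.7 -1.  -2.4] op 49.4 g 62.66529053449631
```

View pics/s3.png

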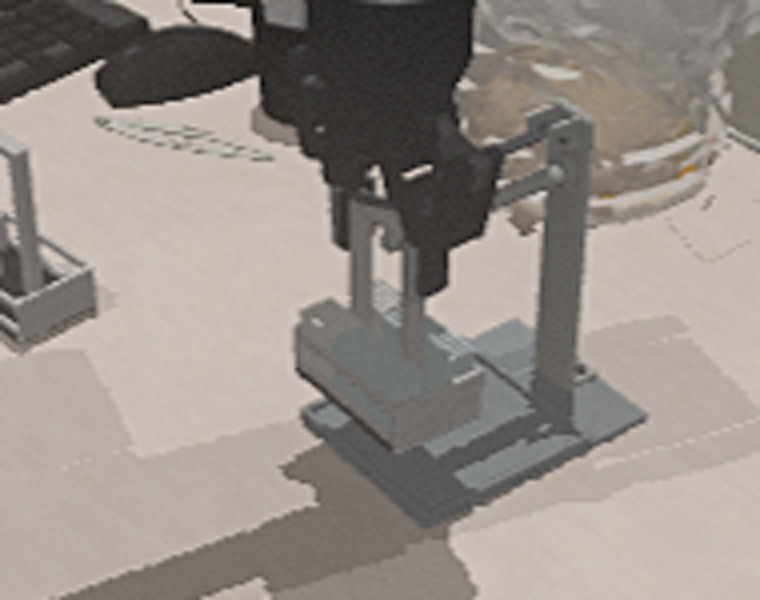

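The picture shows the peg tip inside the eye at about (388,240), and the flap ramp riding over the bar at about (365,200). I'll push on.

>>> servo_tool:
  commands:
    - [[-9,0,0],0,40]
    - [[-9,0,0],0,40]
    - [[-9,0,0],0,40]
    - [[-9,0,0],0,40]
    - [[-9,0,0],0,40]
    - [[-9,0,0],0,40]
    - [[0,0,0],0,40]
    - [[0,0,0],0,40]

```text
time_s: 7.78
eef_pos: [0.6019, -0.0391, 0.1541]
eef_rot: [-0.0, 0.029, 1.0, 0.0]
wrist_force: [-0.4, -0.4, -1.7]
opening: 0.573
grasp_force: 63.0
```

```bash
python3 - <<'E'
from h import *
p,M=tool()
o=np.array([586.6,-37.6]);X=np.array([.99824,-.0593]);Y=np.array([.0593,.99824])
print('stand xy',(p[:2]-o)@X,(p[:2]-o)@Y)
c=grab('scene'); cv2.imwrite('pics/s4.png',cv2.resize(c['color'][190:350,250:440],None,fx=4,fy=3.75,interpolation=2)[...,::-1])
P=pts(c).reshape(-1,3)*1000
s=(P[:,:2]-o)@X;t=(P[:,:2]-o)@Y
for nm,m in dict(tray=(abs(s-14)<35)&(abs(t)<50)&(P[:,2]>45)&(P[:,2]<99),flap=(s<-28)&(s>-65)&(abs(t)<9)&(P[:,2]>158)&(P[:,2]<210)).items():
    print(nm,m.sum(),[np.percentile(k[m],[2,50,98]).round(1) for k in (s,t,P[:,2])] if m.sum() else '')
E
```

```text
t 7.78 tcp [601.9 -39.1 154.1] yaw y 86.64 z [-5.e-04  1.e-04 -1.e+00] F [-0.4 -0.4 -1.7] op 49.0 g 62.985271364450455
stand xy 15.395280180011826 -0.562046638072979
tray 1290 [array([-12.1,   0.8,  40.1]), array([-43.7, -17.8,  38.5]), array([52.9, 82.8, 96.5])]
flap 40 [array([-56.6, -45. , -30.2]), array([-4.9, -0.6,  7. ]), array([169.7, 178.7, 186.3])]
```

View pics/s4.png

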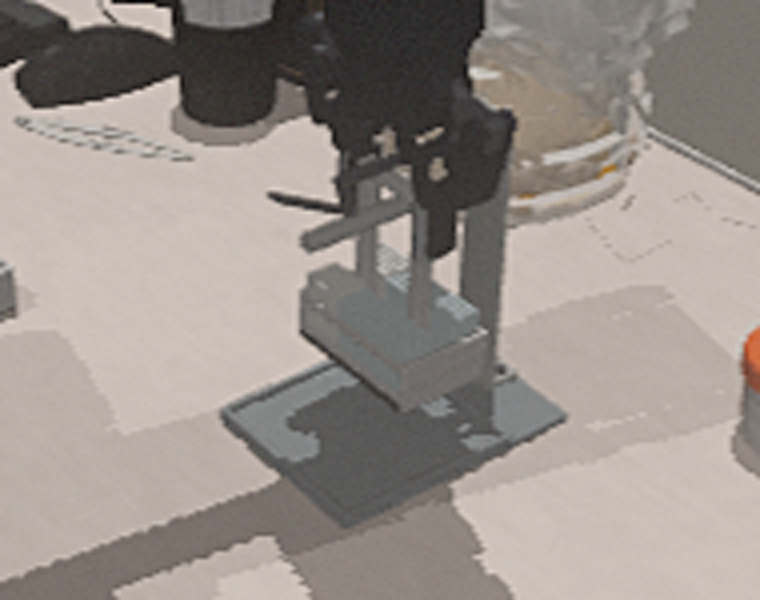

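The flap is shut again: its tip is at 186 mm, at about (275,195) in the crop. The peg passes through the eye and the tray is centred at about x = 14 mm. I'll lower it onto the peg.

>>> servo_tool:
  commands:
    - [[0,0,2],0,40]
    - [[0,0,2],0,40]
    - [[0,0,1.5],0,40]
    - [[0,0,0],0,40]
    - [[0,0,0],0,40]

```text
time_s: 8.45
eef_pos: [0.6022, -0.0392, 0.1488]
eef_rot: [0.0, 0.029, 1.0, -0.0]
wrist_force: [0.7, -0.7, -1.7]
opening: 0.576
grasp_force: 63.0
```

>>> servo_tool:
  commands:
    - [[0,0,0.7],0,40]
    - [[0,0,0.7],0,40]
    - [[0,0,0],0,40]
    - [[0,0,0],0,40]

```text
time_s: 8.95
eef_pos: [0.6022, -0.0391, 0.1475]
eef_rot: [0.0, 0.029, 1.0, -0.0]
wrist_force: [-0.6, 0.2, -1.6]
opening: 0.575
grasp_force: 63.1
```

>>> servo_tool:
  commands:
    - [[0,0,0.7],0,40]
    - [[0,0,0.7],0,40]
    - [[0,0,0],0,40]
    - [[0,0,0],0,40]

```text
time_s: 9.45
eef_pos: [0.6023, -0.0392, 0.1472]
eef_rot: [0.0, 0.029, 1.0, -0.0]
wrist_force: [-4.9, 1.3, 8.1]
opening: 0.575
grasp_force: 64.1
```

It's in contact (about +10 N). I'll ease off slightly, then open gently.

>>> servo_tool:
  commands:
    - [[0,0,-0.8],0,40]
    - [[0,0,0],0,40]
    - [[0,0,0],0,50]
    - [[0,0,0],0,53]
    - [[0,0,0],0,56]
    - [[0,0,0],0,60]
    - [[0,0,0],0,66]
    - [[0,0,0],0,72]
    - [[0,0,0],0,72]
    - [[0,0,0],0,72]
    - [[0,0,0],0,72]

```text
time_s: 10.82
eef_pos: [0.6022, -0.0391, 0.1468]
eef_rot: [0.0, 0.029, 1.0, -0.0]
wrist_force: [-0.3, -0.5, -0.5]
opening: 0.844
grasp_force: 0.0
```

```bash
cat > chk.py <<'E'
from h import *
p,M=tool()
o=np.array([586.6,-37.6]);X=np.array([.99824,-.0593]);Y=np.array([.0593,.99824])
print('stand xy',(p[:2]-o)@X,(p[:2]-o)@Y)
import sys
c=grab('scene'); cv2.imwrite(sys.argv[1],cv2.resize(c['color'][190:350,250:440],None,fx=4,fy=3.75,interpolation=2)[...,::-1])
P=pts(c).reshape(-1,3)*1000
s=(P[:,:2]-o)@X;t=(P[:,:2]-o)@Y
for nm,m in dict(tray=(abs(s-14)<40)&(abs(t)<60)&(P[:,2]>30)&(P[:,2]<99),flap=(s<-28)&(s>-65)&(abs(t)<9)&(P[:,2]>158)&(P[:,2]<210)).items():
    print(nm,m.sum(),[np.percentile(k[m],[2,50,98]).round(1) for k in (s,t,P[:,2])] if m.sum() else '')
E
python3 chk.py pics/s5.png
```

```text
t 10.82 tcp [602.2 -39.1 146.8] yaw y 86.63 z [ 0. -0. -1.] F [-0.3 -0.5 -0.5] op 72.1 g 0.0
stand xy 15.618917224551236 -0.6180420167167354
tray 1309 [array([-11.7,   2.6,  40.3]), array([-41.9, -15.9,  39.3]), array([46. , 76.6, 93.8])]
flap 40 [array([-57.3, -45.6, -30.5]), array([-4.4, -1. ,  6.3]), array([169.9, 179.8, 187.1])]
```

View pics/s5.png

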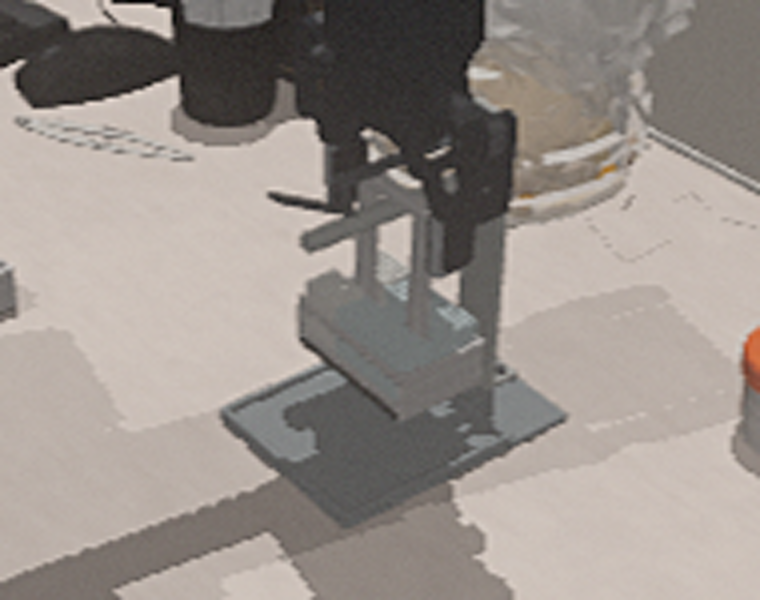

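The carrier hangs freely on the peg, which crosses the eye at about (400,210), and the flap is shut. The fingers are clear, so I'll rise straight up and then let it settle.

>>> servo_tool:
  commands:
    - [[0,0,-8],0,72]
    - [[0,0,-15],0,72]
    - [[0,0,-25],0,72]
    - [[0,0,-35],0,72]
    - [[0,0,-40],0,72]
    - [[0,0,-40],0,72]
    - [[40,0,-20],0,72]
    - [[50,0,0],0,72]
    - [[50,0,0],0,72]
    - [[0,0,0],0,72]
    - [[0,0,0],0,72]
    - [[0,0,0],0,72]
    - [[0,0,0],0,72]
    - [[0,0,0],0,72]
    - [[0,0,0],0,72]
    - [[0,0,0],0,72]
    - [[0,0,0],0,72]
    - [[0,0,0],0,72]
    - [[0,0,0],0,72]
    - [[0,0,0],0,72]

```text
time_s: 13.38
eef_pos: [0.4624, -0.0309, 0.3298]
eef_rot: [0.0, 0.029, 1.0, -0.0]
wrist_force: [0.3, -0.9, 0.7]
opening: 0.844
grasp_force: 0.0
```

```bash
python3 chk.py pics/s6.png; python3 chk.py pics/s7.png
```

```text
t 13.38 tcp [462.4 -30.9 329.8] yaw y 86.63 z [ 1.e-04 -0.e+00 -1.e+00] F [ 0.3 -0.9  0.7] op 72.0 g 0.0
stand xy -124.39409728990238 -0.706973648360413
tray 1310 [array([-11.5,   2.7,  40.1]), array([-41.8, -15.6,  39.9]), array([45.6, 76.4, 93.5])]
flap 42 [array([-57.6, -43.7, -28.8]), array([-4.2, -0.5,  5.3]), array([168.7, 178.9, 186.5])]
t 13.43 tcp [462.4 -30.9 329.8] yaw y 86.63 z [-0. -0. -1.] F [-0.3  0.1  0.3] op 72.5 g 0.0
stand xy -124.41736399654197 -0.6718162307224222
tray 1311 [array([-11.7,   2.2,  40.6]), array([-41.8, -15.9,  39.2]), array([46. , 76.5, 93.4])]
flap 42 [array([-57.3, -43.8, -28.6]), array([-4.4, -0.6,  5.4]), array([169.1, 179.1, 186.1])]
```

View pics/s7.png

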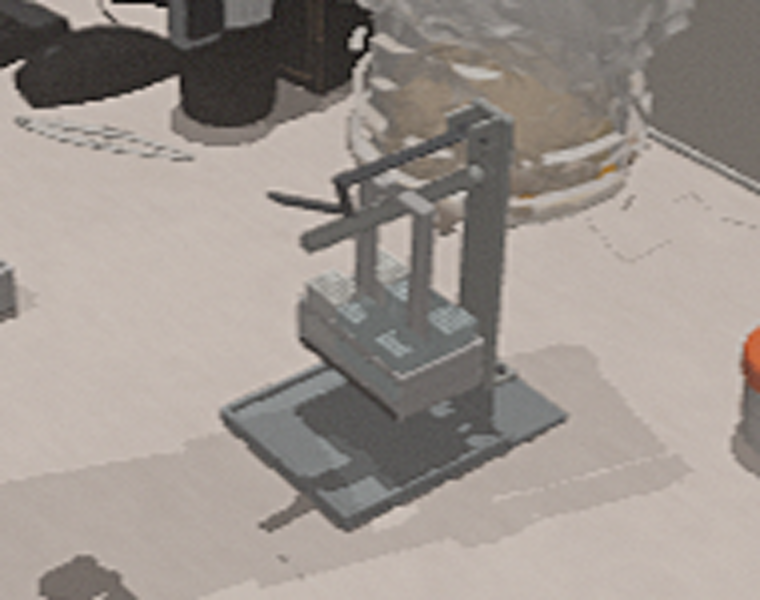

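The carrier hangs still on the peg with its bar at about (400,195), behind the shut flap whose nose is at (345,205). The robot is clear, so I'll hand in.

```bash
python3 -c "
from bench import ctrl
print(ctrl.hand_in())"
```

```text
the job is handed in; nothing more can be done
None
```

The slide carrier hangs still and free on the drip stand's peg behind the closed flap, the empty carrier was left where it stood, and the job was handed in at about 13.5 s (the hand-in returned no verdict).

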